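# Close the instrument case and hold the gauge pen on the lid's ring mark

### The job

Shut the lid of the instrument case fully down over its circuit board, then take the spring-tipped coating gauge pen out of its stand and hold it upright with its tip inside the round ring mark on the lid (not the square mark), pressing gently so that the sprung tip is pushed about half-way in. Finish while still holding the pen there in the gripper, do not let go or put it down; do not bump the parts bin, the jar or the steel plate away from their places.

Things in the scene. Friction and masses are not known exactly. Their poses are not given: they have to be found in the camera images.
- case: Fixed aluminium instrument case, an open box 180 (x) x 220 (y) x 75 mm high, walls 4 mm, a green circuit board inside. Origin: centre of its underside, on the bench. Its +x points from the front (where the lid opens) to the hinge side, z up; the hinge side is the one farther from the robot.
- lid (a joint): Angle of the case's white lid, rad: 0 = fully shut, flat on the rim; grows as the front edge rises; limit 1.4. Lid 180 x 220 mm, 6 mm thick, 0.4 kg, with a tab 60 mm wide sticking out 17 mm at the middle of its front edge. Stiff hinge: it stays at whatever angle it is left; 1 to 6 N at the front edge pushes it down. Shut, its top is 81 mm above the bench.
- hinge (a point): Middle of the lid's hinge line, at the lid's underside, 75 mm above the bench, on the case's +x wall. The hinge line runs along the case's y. The point's axes turn with the lid: -x from the hinge to the lid's front edge, z out of the lid's outer (upper) face.
- lid_edge (a point): Middle of the lid's front edge (the tab not counted), on its upper face, 180 mm from the hinge line; moves with the lid, axes as hinge.
- ring_mark (a point): Centre of the round ring mark (dark flat ring, 26 mm outside and 20 mm inside diameter) on the lid's upper face: 110 mm from the hinge line and 55 mm to the case's +y side of the middle. A square mark of like size is at the mirrored place on the -y side. Moves with the lid, z out of the upper face.
- stand: Fixed pen stand: 80 x 80 mm base, two posts, and a top plate 80 x 80 mm, 10 mm thick, whose upper face is 90 mm above the bench, with a 22 mm through hole in its centre. Origin: centre of its underside.
- pen: Gauge pen, 0.11 to 0.16 kg, hung upright by its collar in the stand. Origin: centre of the barrel's lower end; +z up the pen. Barrel 18 mm diameter, 0 to 60 mm above the origin; collar 30 mm diameter, 60 to 66 mm, rests on the stand's plate; round dark grey grip 25 mm diameter, 66 to 126 mm, to be held. In the stand the origin is 30 mm above the bench. Lift at least 80 mm to clear the stand.
- tip_end (a point): Rounded end (8 mm diameter) of the pen's sprung tip, on the pen's axis, 16 mm below pen's origin when the tip is out; it moves up towards the barrel as the tip is pushed in.
- tip (a joint): How far the sprung tip is pushed into the pen, in m: 0 = out, 0.012 = fully in (hard stop), about 0.006 is right. It takes 1.8 N to start moving, then 0.6 N more per mm (5.4 N at half-way, 9 N fully in).
- bin: Bystander: loose orange parts bin 150 x 100 x 65 mm high. Origin: centre of its underside.
- jar: Bystander: loose jar, 60 mm diameter, 90 mm high. Origin: centre of its underside.
- plate: Bystander: loose bare steel plate 50 x 40 x 12 mm on the bench in front of the case. Origin: centre of its underside.
Not all that is in view belongs to the job. Leave any purple or yellow look-alike of the pen alone.

How it is judged:
On the way, in this order (a step that is already met when the one before it is completed fails the run):
1. the lid is fully shut (within 0.03 rad) while the pen is still in its stand (value of joint lid below 0.03 rad and distance of pen from where it was at the start of the episode below 0.03 m), for 0.2 s.
2. the pen is lifted clear of its stand in the gripper (height (world z) of tip_end above 0.085 m and contact force between pen and the fingers above 1 N and contact force between pen and stand below 0.05 N and contact force between pen and case below 0.05 N), for 0.2 s.
At the end, for the whole second after the job is handed in: Lid shut (within 0.03 rad); pen in the gripper, still, upright within 0.12 rad, tip on the lid within 10 mm of the ring mark's centre, sprung tip pushed in 2 to 10.5 mm of its 12 mm, force on the lid 1.5 to 12 N; all through the last second, robot still holding (value of joint lid below 0.03 rad and horizontal distance between tip_end and ring_mark below 0.01 m and angle between pen's own z axis and vertical below 0.12 rad and height (world z) of pen above 0.08 m and value of joint tip between 0.002 and 0.0105 m and contact force between pen and case between 1.5 and 12 N and contact force between pen and the fingers above 1 N and linear speed of pen below 0.02 m/s); the arm keeps its last pose, push and grip.
It fails at once if the pen is pressed hard on the case (over 20 N) (contact force between pen and case above 20 N).
It fails at once if the bin, the jar or the steel plate is moved more than 30 mm (distance of any of bin, jar, plate from where it was at the start of the episode above 0.03 m).
It also fails if it takes over 64 s, if anything falls off the work surface, if the arm or the gripper's body presses on something with over 40 N, if the wrist force passes 120 N, or if a joint passes its speed limit or range.

### The arm

A 7-joint arm with a two-finger parallel gripper is mounted at the origin on the work surface. World frame = base frame: x ahead of the robot, y to its left, z up, the work surface at z = 0. Lengths are in m, angles in rad, forces in N, time in s.
With the tool pointing down it reaches from about 0.4 to 0.875 m from the base axis. Payload 19.3 kg.
Tool frame: the origin (TCP) lies at the very end of the fingers, on their centre line; the grasp point (between the pads) lies 19 mm behind it; z points along the fingers, y is the direction in which the jaws open and shut (so a half turn about z gives the same grasp; the last joint's range is limited). The gripper opens to 85 mm and grips with 20 to 120 N. Pads are 22 mm wide; open, the fingers measure 114 mm over their backs; the gripper's body (76 mm by 85 mm) begins 54 mm behind the grasp point. The pads swing forward as they close: fully open they stand 13 mm farther back than shut.
Start: joints at [-1.178, 0.521, -0.036, 1.599, 0.021, 1.021, -0.113], TCP at [0.279, 0.559, 0.231] pointing down, gripper open.
Joint ranges: [-2.91, 2.91], [-0.3, 2.13], [-1.5, 1.42], [0.17, 2.43], [-1.26, 4.41], [0.16, 1.93], [-2.52, 2.52]. Speed limits (rad/s): [1.89, 1.89, 2.39, 2.39, 3.01, 3.01, 3.01].

### API

Orientations are given as [roll, pitch, yaw] about the fixed x, y, z axes, in that order (R = Rz(yaw) Ry(pitch) Rx(roll)).
In Python, from workcell import telemetry, imaging, ticket gives the robot as it stands.
- The arm moves only by the tool carry_out, never from a script. Its argument "series" is a list of rows, each a list of 7 numbers: the shift along the tool's x, y, z in m, then the turn, a rotation vector about the tool's x, y, z in rad, then the closure in counts, from 0 (fully open) to 255 (shut). In form: [[tx, ty, tz, ax, ay, az, jaw], ...]. A call has 1 to 10 rows; each row is the pose to reach, as a shift and turn from the pose commanded when the call began, along the tool's axes at that moment; what a row does not reach only later rows make up. A row lasts 1/8 s, in which the tool goes at most 62.5 mm and 10.7 degrees, less where a joint would pass 70% of its speed; a pose out of reach is approached as far as the arm can. A call with a gripper value outside its range is refused whole. The fingers move at their own pace and stop on an object; "force" is the grip in N (left out, the last holds). Time passes only in rows, so rows that repeat a pose let the fingers close. It gives the time, the measured TCP pose, the force and the opening at its end, in the units of the state.
- telemetry.observe(): the state, without advancing time (a new reading comes with each control period).
- imaging.grab_frame(name): name is "side" or "top"; returns (picture, depth): 480x640x3 uint8, blue, green, red; 480x640 float32, m along the optical axis (not along the pixel's ray), 0 where there is no reading.
- imaging.camera_info(name): a dict with "mtx" (3x3 intrinsics, pixels), "extrinsics" (4x4, takes a point from camera to world coordinates). Camera axes: x right, y down, z forward; pixel columns grow to the right and rows downward; lengths in m; the calibration is good to about 2 mm. A picture is of the moment at which its call begins. camera_info takes no time and is no camera call.
- ticket.job_done(): hands the job in, once; it reports no verdict.
The state is a dict: "clock": time; "qpos": joint angles; "qd": joint speeds; "joint_efforts": joint torques, N m; "position": TCP position; "tool_rot": TCP orientation; "force": force on the tool from outside, world axes, zero at the start; "moment": the same for the moment, N m; "grip_width": finger opening in m.
Only numpy, scipy, OpenCV 4.12 (cv2) and the standard library are available. Lean on these libraries where they do the work, as an engineer would, in place of code of your own. Each camera call takes 0.05 s, during which the arm holds its last target.

## Working session

There is one attempt and no reset: what is moved stays moved. The work goes in short steps, Python scripts to look and compute and a tool call to move; the robot and the scene stay as the last step left them, time stands still between calls to the robot, and variables do not carry over. Pictures are saved under pics/ and viewed, and the job is handed in when it is done.

Besides the shell and the picture viewer there is one more tool, called by a JSON object that holds its "method" and its "body". carry_out: Moves the arm, as the interface text tells. Its arguments: {"type":"object","properties":{"series":{"type":"array"},"force":{"type":"number"}},"required":["series"]}

```bash
mkdir -p pics; ls; cat > h.py <<'E'
import numpy as np, cv2
from workcell import telemetry, imaging, ticket
def px2w(name,u,v,z=None,depth=None):
    c=imaging.camera_info(name);K=np.array(c['mtx']);T=np.array(c['extrinsics'])
    r=np.linalg.inv(K)@np.array([u,v,1.])
    if depth is not None: return (T@np.append(r*depth,1))[:3]
    d=T[:3,:3]@r;o=T[:3,3]
    return o+d*(z-o[2])/d[2]
def w2px(name,p):
    c=imaging.camera_info(name);K=np.array(c['mtx']);T=np.array(c['extrinsics'])
    q=np.linalg.inv(T)@np.append(p,1);q=K@q[:3];return q[:2]/q[2]
E
python3 - <<'E'
from h import *
np.set_printoptions(precision=4,suppress=True)
print(telemetry.observe())
for n in('side','top'):
    p,d=imaging.grab_frame(n);cv2.imwrite(f'pics/{n}0.png',p);np.save(f'pics/{n}0.npy',d);print(imaging.camera_info(n))
E
```

```text
pics
{'clock': 0.0, 'qpos': array([-1.1782,  0.522 , -0.0363,  1.6   ,  0.0212,  1.0211, -0.1128]), 'qd': array([-0.001 , -0.0015, -0.0009, -0.0002, -0.0015, -0.0008,  0.0005]), 'joint_efforts': array([  0.0007, -92.7105,   1.9805, -36.9927,   0.0179,   0.0083,
         0.    ]), 'position': array([0.2789, 0.5589, 0.2307]), 'tool_rot': array([-3.1405,  0.0001,  2.6787]), 'force': array([-0.2784, -0.6289,  0.5319]), 'moment': array([ 0.019 , -0.0368, -0.0429]), 'grip_width': 0.08555687715160708}
{'mtx': array([[529.3406,   0.    , 315.0597],
       [  0.    , 529.3406, 236.7029],
       [  0.    ,   0.    ,   1.    ]]), 'extrinsics': array([[ 0.9605, -0.1687,  0.2211,  0.3235],
       [-0.2779, -0.6161,  0.737 , -0.6644],
       [ 0.0119, -0.7694, -0.6387,  0.6907],
       [ 0.    ,  0.    ,  0.    ,  1.    ]])}
{'mtx': array([[506.4258,   0.    , 306.4365],
       [  0.    , 506.4258, 237.2101],
       [  0.    ,   0.    ,   1.    ]]), 'extrinsics': array([[-0.0168, -0.9807,  0.1949,  0.3588],
       [-0.9997,  0.0132, -0.02  ,  0.0435],
       [ 0.017 , -0.1952, -0.9806,  1.045 ],
       [ 0.    ,  0.    ,  0.    ,  1.    ]])}
```

View pics/side0.png

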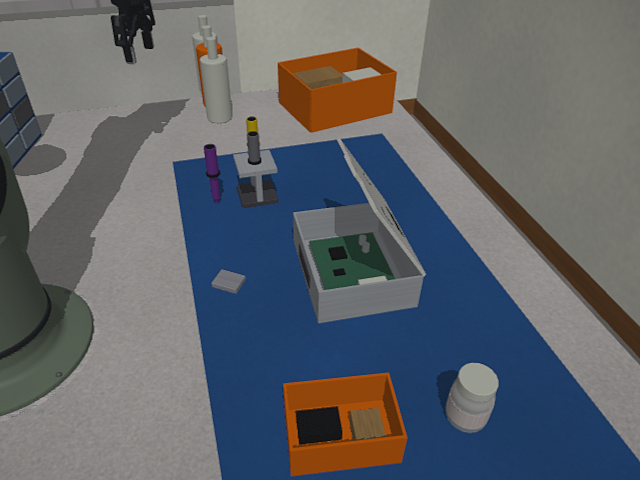

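View pics/top0.png

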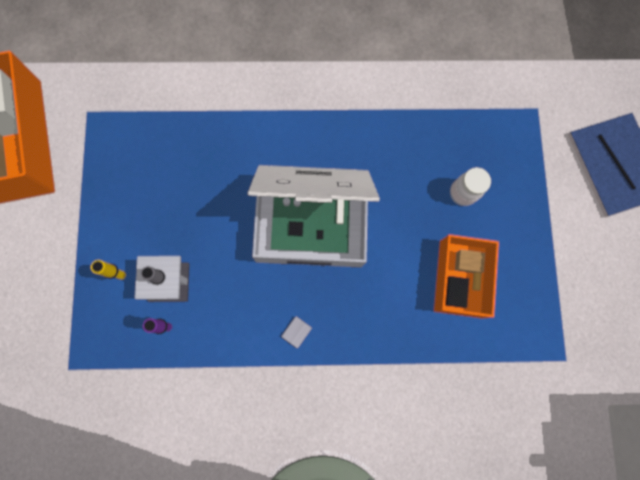

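```bash
python3 - <<'E'
from h import *
np.set_printoptions(precision=3,suppress=True)
d=np.load('pics/top0.npy')
p=cv2.imread('pics/top0.png')
for n,q in dict(mat1=(200,330),casefrontL=(257,262),cfR=(364,263),lid_lo_L=(256,194),lid_lo_m=(313,195),lid_lo_R=(370,196),lid_hi_L=(262,169),lid_hi_m=(313,168),lid_hi_R=(366,174),m1=(283,181),m2=(344,184),bar=(313,173),pentop=(146,271),stand=(172,290),plate=(297,332),jar=(478,181),bin=(440,275),bin2=(494,280),yel=(98,267),pur=(149,325),wire=(0,0)).items():
    u,v=q; print(n,q,d[v,u],px2w('top',u,v,depth=d[v,u]))
c=lambda f,im,x0,y0,x1,y1,s:cv2.imwrite(f,cv2.resize(im[y0:y1,x0:x1],None,fx=s,fy=s,interpolation=cv2.INTER_CUBIC))
c('pics/t0c.png',p,240,150,390,280,5)
s=cv2.imread('pics/side0.png');c('pics/s0c.png',s,190,100,440,330,3)
c('pics/t0s.png',p,80,240,200,345,6)
E
```

```text
mat1 (200, 330) 1.0231652 [0.378 0.241 0.001]
casefrontL (257, 262) 1.0472443 [0.514 0.125 0.006]
cfR (364, 263) 0.9981112 [ 0.502 -0.089  0.058]
lid_lo_L (256, 194) 0.846562 [0.596 0.11  0.227]
lid_lo_m (313, 195) 0.8444314 [0.592 0.015 0.231]
lid_lo_R (370, 196) 0.85460097 [ 0.592 -0.082  0.222]
lid_hi_L (262, 169) 0.9831224 [0.682 0.108 0.105]
lid_hi_m (313, 168) 1.0114121 [0.691 0.008 0.08 ]
lid_hi_R (366, 174) 0.98556775 [ 0.67  -0.094  0.104]
m1 (283, 181) 0.91039336 [0.636 0.066 0.171]
m2 (344, 184) 0.9134101 [ 0.63  -0.044  0.169]
bar (313, 173) 0.97490346 [0.67  0.01  0.113]
pentop (146, 271) 0.88826376 [0.479 0.308 0.158]
stand (172, 290) 0.9509962 [0.451 0.278 0.089]
plate (297, 332) 1.0155005 [0.371 0.045 0.012]
jar (478, 181) 1.0018988 [ 0.657 -0.317  0.09 ]
bin (440, 275) 1.0251088 [ 0.479 -0.246  0.029]
bin2 (494, 280) 0.9897482 [ 0.464 -0.342  0.064]
yel (98, 267) 0.90592617 [0.489 0.399 0.14 ]
pur (149, 325) 0.8853622 [0.385 0.303 0.142]
wire (0, 0) 1.9883885 [ 1.68   1.194 -0.744]
```

View pics/t0c.png

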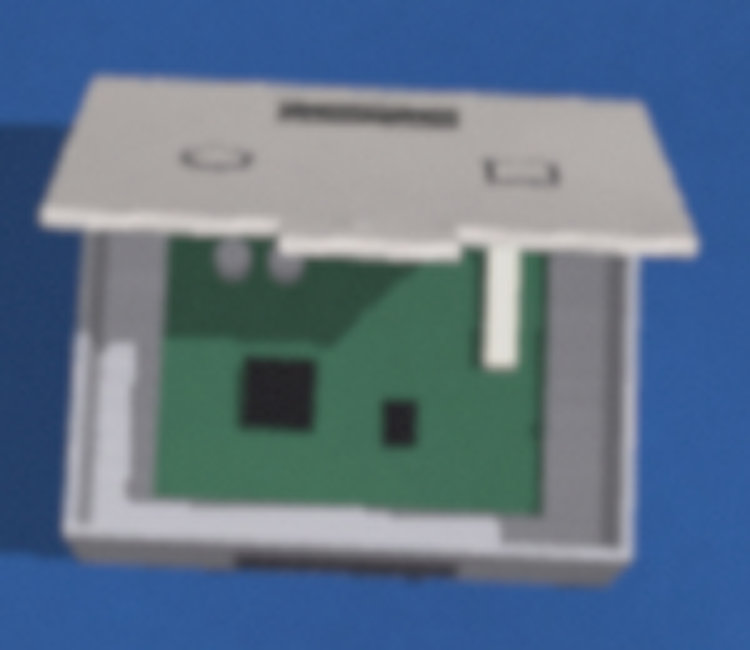

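View pics/s0c.png

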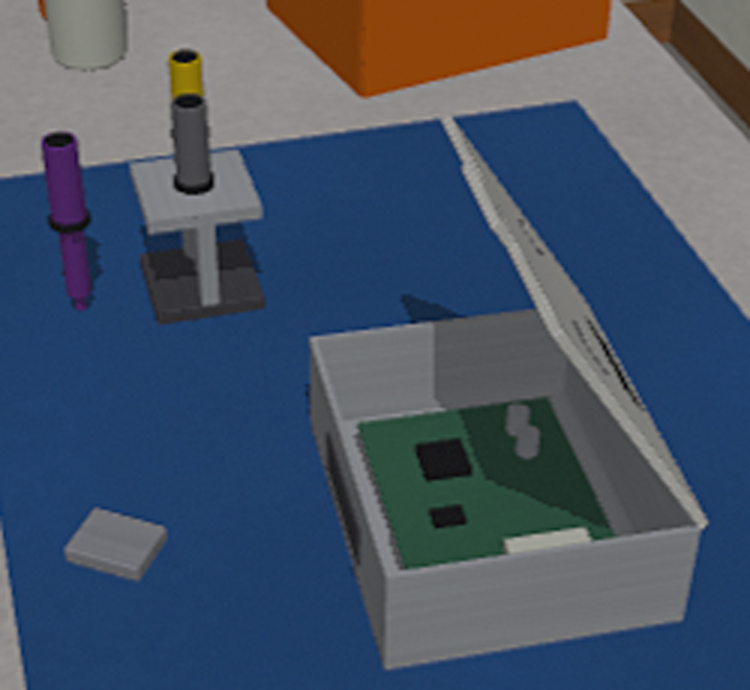

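View pics/t0s.png

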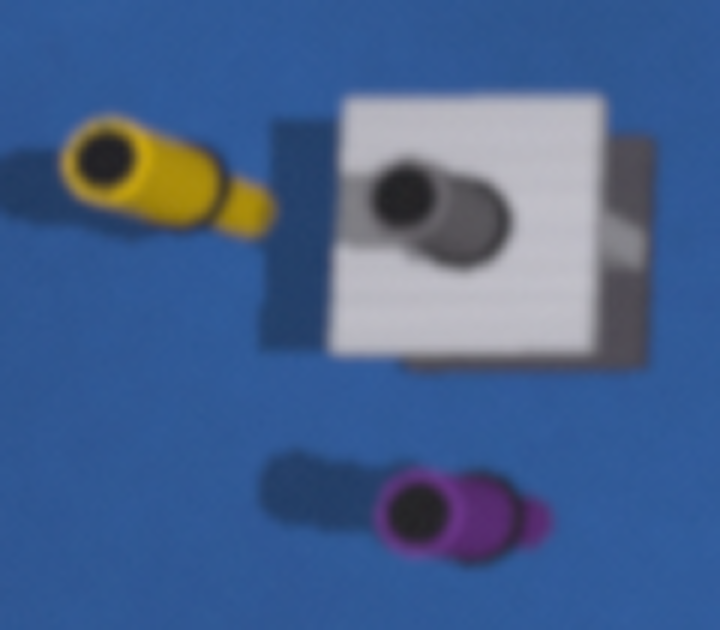

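```bash
python3 - <<'E'
from h import *
np.set_printoptions(precision=4,suppress=True)
f=lambda n,u,v,z:print(n,px2w('top',u,v,z))
f('rimFL',253.2,257,.075);f('rimFR',366.4,261,.075)
p=cv2.imread('pics/top0.png');d=np.load('pics/top0.npy')
# lid plane fit
m=np.zeros(d.shape,bool)
cv2_m=cv2.fillPoly(np.zeros(d.shape,np.uint8),[np.array([[264,170],[365,174],[372,194],[254,190]])],1).astype(bool)
P=np.array([px2w('top',u,v,depth=d[v,u]) for v,u in np.argwhere(cv2_m)])
c=P.mean(0);_,s,V=np.linalg.svd(P-c);n=V[2]*np.sign(V[2][2]);print('lid n',n,'angle',np.arccos(n[2]),'yaw',np.arctan2(n[1],n[0]),s[2]/len(P)**.5,'c',c)
# hinge x at z .075 on outer plane(approx), along y=0.01
print('x at z=.081', c[0]+(-n[2]*(.081-c[2])-n[1]*(.01-c[1]))/n[0])
# stand plate
hsv=cv2.cvtColor(p,cv2.COLOR_BGR2HSV)
mm=((hsv[...,1]<60)&(hsv[...,2]>140)).astype(np.uint8);r=np.zeros_like(mm);r[250:305,130:190]=mm[250:305,130:190]
C=max(cv2.findContours(r,0,2)[0],key=cv2.contourArea);R=cv2.minAreaRect(C);print(R)
B=cv2.boxPoints(R);Q=np.array([px2w('top',u,v,.09) for u,v in B]);print(Q,Q.mean(0),np.linalg.norm(np.diff(Q,axis=0),axis=1))
f('pentop',147.3,272.2,.156)
mk=(hsv[...,2]<75).astype(np.uint8);r=np.zeros_like(mk);r[262:280,138:156]=mk[262:280,138:156]
M=cv2.moments(r,True);print(M['m00'],M['m10']/M['m00'],M['m01']/M['m00']);f('pt',M['m10']/M['m00'],M['m01']/M['m00'],.156)
# side: pen top, stand plate
f=lambda n,u,v,z:print(n,px2w('side',u,v,z))
f('side pentop',190+189/3,100+101/3,.156)
for q in [(131,165),(240,152),(262,213),(149,229)]: f('sp',190+q[0]/3,100+q[1]/3,.09)
for n,q in dict(yel=(98,267),pur=(149,325)).items(): print(n,px2w('top',80+(106 if n=='yel' else 417)/6,240+(160 if n=='yel' else 512)/6,.15))
E
```

```text
rimFL [0.5139 0.1274 0.075 ]
rimFR [ 0.503  -0.0917  0.075 ]
lid n [ 0.9261 -0.0489  0.3741] angle 1.1873619008232799 yaw -0.05271423975965371 0.009350830804014134 c [0.6342 0.0114 0.169 ]
x at z=.081 0.6696442662003043
((157.49998474121094, 277.0), (44.99999237060547, 41.99999237060547), -0.0)
[[0.4372 0.3462 0.09  ]
 [0.5166 0.35   0.09  ]
 [0.5154 0.265  0.09  ]
 [0.4359 0.2625 0.09  ]] [0.4763 0.3059 0.09  ] [0.0795 0.085  0.0796]
pentop [0.4766 0.306  0.156 ]
81.0 146.93827160493828 272.51851851851853
pt [0.476  0.3066 0.156 ]
side pentop [0.4777 0.3057 0.156 ]
sp [0.438  0.3428 0.09  ]
sp [0.5182 0.3404 0.09  ]
sp [0.5152 0.2557 0.09  ]
sp [0.4361 0.2562 0.09  ]
yel [0.4885 0.3955 0.15  ]
pur [0.3846 0.2999 0.15  ]
```

```bash
cat >> h.py <<'E'
from scipy.spatial.transform import Rotation as Ro
def go(goals,yaw=None,base=None):
    """goals world points; prints shift rows in tool axes from current measured (or given) pose; tool assumed to end pointing down with yaw"""
    s=telemetry.observe();R=Ro.from_euler('xyz',s['tool_rot']);p=s['position'] if base is None else base
    for i,g in enumerate(goals):
        y=s['tool_rot'][2] if yaw is None else (yaw[i] if np.ndim(yaw) else yaw)
        R2=Ro.from_euler('xyz',[np.pi,0,y])
        print(np.round(R.inv().apply(np.array(g)-p),4),np.round((R.inv()*R2).as_rotvec(),4))
E
python3 - <<'E'
from h import *
s=telemetry.observe()
go([(.279,.559,.331),(.635,.012,.30)],yaw=[2.679,1.52])
E
```

```text
[-0.     -0.     -0.1002] [-0.0011  0.0001 -0.0002]
[-0.5628 -0.3305 -0.0688] [-9.0000e-04  7.0000e-04  1.1588e+00]
```

{"method": "carry_out", "body": {"series": [[0, 0, -0.05, 0, 0, 0, 255], [-0.03, -0.018, -0.09, 0, 0, 0.05, 255], [-0.08, -0.047, -0.09, 0, 0, 0.17, 255], [-0.13, -0.076, -0.09, 0, 0, 0.29, 255], [-0.18, -0.106, -0.09, 0, 0, 0.41, 255], [-0.23, -0.135, -0.09, 0, 0, 0.53, 255], [-0.28, -0.164, -0.09, 0, 0, 0.65, 255], [-0.33, -0.194, -0.09, 0, 0, 0.77, 255], [-0.38, -0.223, -0.09, 0, 0, 0.88, 255], [-0.43, -0.252, -0.09, 0, 0, 1.0, 255]], "force": 40}}

```text
clock: 1.35
position: [0.552, 0.1401, 0.3213]
tool_rot: [-3.141, -0.0, 1.675]
force: [0.6, 0.5, 1.5]
grip_width: -0.0002
```

```bash
python3 - <<'E'
from h import *
print(telemetry.observe())
go([(.635,.012,.28),(.635,.012,.24)],yaw=1.52)
E
```

```text
{'clock': 1.35, 'qpos': array([-0.60149282,  0.36297028,  0.33991965,  1.64819782, -0.13000374,
        1.15279088, -0.124699  ]), 'qd': array([ 0.60582352,  0.27114591,  0.35389859, -0.32036725, -0.20587571,
        0.10379758,  0.02535455]), 'joint_efforts': array([-6.43864051e+00, -8.09220815e+01,  5.74288979e+00, -3.57313442e+01,
        9.04418081e-01, -1.28996903e-01,  5.12982986e-02]), 'position': array([0.55195559, 0.14014467, 0.32126556]), 'tool_rot': array([-3.14149133e+00, -8.16000625e-05,  1.67526372e+00]), 'force': array([0.63847176, 0.51537737, 1.49345021]), 'moment': array([ 0.0591234 ,  0.00279036, -0.00640416]), 'grip_width': -0.00016138762125408507}
[-0.1361  0.0692  0.0412] [-1.000e-04 -1.000e-04  1.553e-01]
[-0.1361  0.0692  0.0812] [-1.000e-04 -1.000e-04  1.553e-01]
```

{"method": "carry_out", "body": {"series": [[-0.045, 0.023, 0.0, 0, 0, 0.05, 255], [-0.09, 0.046, 0.0, 0, 0, 0.1, 255], [-0.136, 0.069, 0.0, 0, 0, 0.155, 255], [-0.136, 0.069, 0.03, 0, 0, 0.155, 255], [-0.136, 0.069, 0.06, 0, 0, 0.155, 255], [-0.136, 0.069, 0.06, 0, 0, 0.155, 255]]}}

```text
clock: 2.1
position: [0.6335, 0.014, 0.2594]
tool_rot: [-3.138, 0.001, 1.524]
force: [-0.8, -0.6, 0.6]
grip_width: -0.0001
```

```bash
python3 - <<'E'
from h import *
print(telemetry.observe()['force'])
go([(.625,.012,.22),(.623,.012,.209),(.593,.012,.185),(.569,.012,.155),(.553,.012,.119),(.547,.012,.081)],yaw=1.52)
for n in('side','top'):
    p,d=imaging.grab_frame(n);cv2.imwrite(f'pics/{n}1.png',p)
    c=(240,60,460,300) if n=='side' else (220,130,420,280)
    cv2.imwrite(f'pics/{n}1c.png',cv2.resize(p[c[1]:c[3],c[0]:c[2]],None,fx=2.5,fy=2.5,interpolation=2))
E
```

```text
[-0.77282028 -0.59983398  0.58775498]
[-0.0024 -0.0082  0.0395] [-0.0038  0.0007  0.0037]
[-0.0025 -0.0102  0.0505] [-0.0038  0.0007  0.0037]
[-0.0039 -0.0401  0.0746] [-0.0038  0.0007  0.0037]
[-0.005  -0.0639  0.1047] [-0.0038  0.0007  0.0037]
[-0.0057 -0.0798  0.1407] [-0.0038  0.0007  0.0037]
[-0.0059 -0.0856  0.1788] [-0.0038  0.0007  0.0037]
```

View pics/side1c.png

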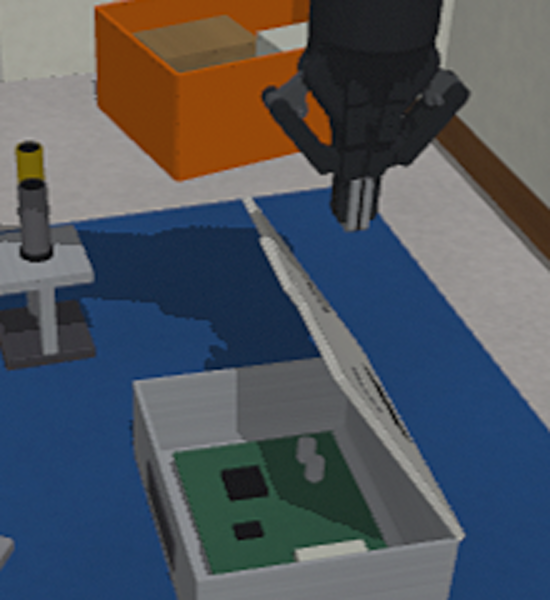

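View pics/top1c.png

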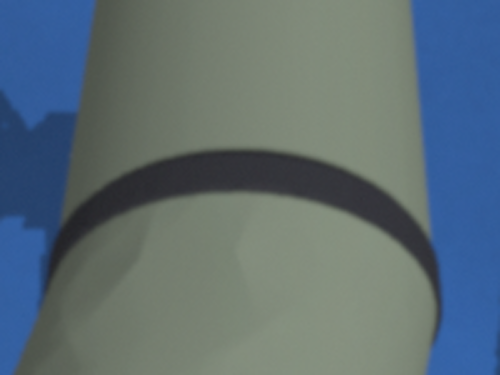

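{"method": "carry_out", "body": {"series": [[-0.002, -0.008, 0.04, 0, 0, 0.003, 255], [-0.003, -0.01, 0.05, 0, 0, 0.003, 255], [-0.003, -0.025, 0.062, 0, 0, 0.003, 255], [-0.004, -0.04, 0.075, 0, 0, 0.003, 255], [-0.004, -0.052, 0.09, 0, 0, 0.003, 255]]}}

```text
clock: 2.82
position: [0.5834, 0.0126, 0.173]
tool_rot: [3.139, -0.001, 1.521]
force: [-0.0, -0.2, 2.9]
grip_width: -0.0002
```

```bash
python3 - <<'E'
from h import *
print(telemetry.observe()['force'])
go([(.593,.012,.185),(.569,.012,.155),(.553,.012,.119),(.547,.012,.081)],yaw=1.52)
for n in('side',):
    p,d=imaging.grab_frame(n);cv2.imwrite(f'pics/{n}2.png',p)
    c=(240,60,460,300) if n=='side' else (220,130,420,280)
    cv2.imwrite(f'pics/{n}2c.png',cv2.resize(p[c[1]:c[3],c[0]:c[2]],None,fx=2.5,fy=2.5,interpolation=2))
E
```

```text
[-0.0174508  -0.15541541  2.92776902]
[-0.0001  0.0096 -0.012 ] [ 0.003  -0.0007  0.001 ]
[-0.0013 -0.0144  0.018 ] [ 0.003  -0.0007  0.001 ]
[-0.0022 -0.0305  0.0539] [ 0.003  -0.0007  0.001 ]
[-0.0025 -0.0366  0.0919] [ 0.003  -0.0007  0.001 ]
```

View pics/side2c.png

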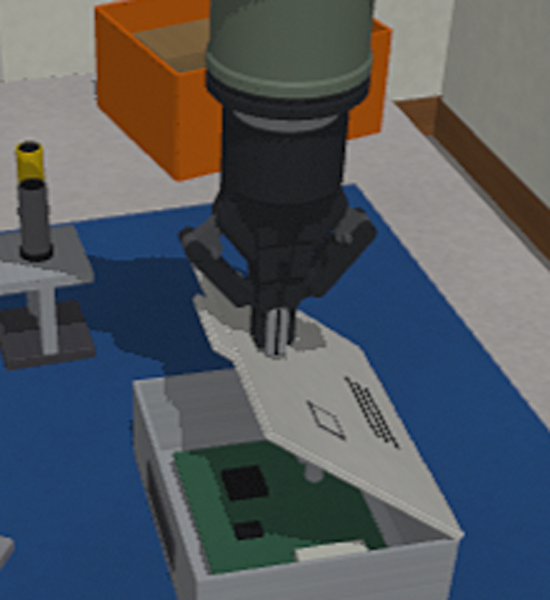

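The lid is following the fingers, with contact near its front edge at about crop (275,345). I'll continue down the arc.

{"method": "carry_out", "body": {"series": [[-0.001, -0.008, 0.008, 0, 0, 0, 255], [-0.001, -0.015, 0.018, 0, 0, 0, 255], [-0.002, -0.022, 0.032, 0, 0, 0, 255], [-0.002, -0.03, 0.05, 0, 0, 0, 255], [-0.002, -0.034, 0.066, 0, 0, 0, 255], [-0.002, -0.036, 0.08, 0, 0, 0, 255]]}}

```text
clock: 3.62
position: [0.546, 0.0122, 0.0907]
tool_rot: [-3.141, 0.0, 1.521]
force: [0.6, 1.1, 1.8]
grip_width: 0.0002
```

{"method": "carry_out", "body": {"series": [[0, 0, 0.004, 0, 0, 0, 255], [0, 0, 0.008, 0, 0, 0, 255], [0, 0, 0.01, 0, 0, 0, 255]]}}

```text
clock: 4.0
position: [0.5465, 0.0121, 0.0813]
tool_rot: [3.141, 0.0, 1.521]
force: [-1.0, -0.1, 1.9]
grip_width: 0.0001
```

```bash
python3 - <<'E'
from h import *
print(telemetry.observe()['force'],telemetry.observe()['position'])
for n in('side',):
    p,d=imaging.grab_frame(n);cv2.imwrite(f'pics/{n}3.png',p)
    c=(240,60,460,300) if n=='side' else (220,130,420,280)
    cv2.imwrite(f'pics/{n}3c.png',cv2.resize(p[c[1]:c[3],c[0]:c[2]],None,fx=2.5,fy=2.5,interpolation=2))
E
```

```text
[-1.04894524 -0.05844924  1.86020749] [0.54647702 0.01213414 0.08133107]
```

View pics/side3c.png

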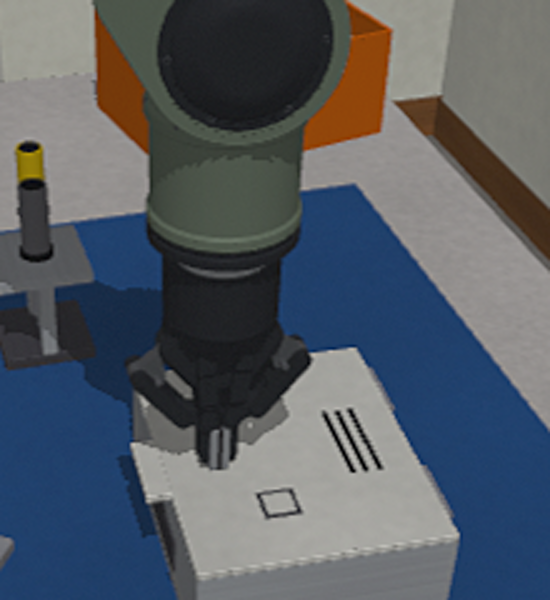

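{"method": "carry_out", "body": {"series": [[0, 0, 0.001, 0, 0, 0, 255], [0, 0, 0.001, 0, 0, 0, 255], [0, 0, 0.002, 0, 0, 0, 255], [0, 0, 0.002, 0, 0, 0, 255]]}}

```text
clock: 4.55
position: [0.5467, 0.0122, 0.0808]
tool_rot: [3.141, -0.001, 1.521]
force: [-10.1, -0.2, 32.1]
grip_width: -0.0002
```

{"method": "carry_out", "body": {"series": [[0, 0, -0.002, 0, 0, 0, 255], [0, 0, -0.02, 0, 0, 0, 255], [0, 0, -0.07, 0, 0, 0, 200], [0, 0, -0.12, 0, 0, 0, 100], [0, 0, -0.17, 0, 0, 0, 60], [0, 0, -0.19, 0, 0, 0, 60]]}}

```text
clock: 5.3
position: [0.5471, 0.012, 0.2733]
tool_rot: [3.137, -0.001, 1.52]
force: [0.3, 0.2, -1.3]
grip_width: 0.0655
```

```bash
python3 - <<'E'
from h import *
print(telemetry.observe()['grip_width'],telemetry.observe()['position'])
go([(.477,.306,.27),(.477,.306,.20),(.477,.306,.111)],yaw=2.12)
E
```

```text
0.06552947131709948 [0.54707674 0.01204061 0.27327291]
[ 0.2901 -0.0848  0.0032] [ 4.400e-03  3.000e-04 -5.996e-01]
[ 0.29   -0.0851  0.0732] [ 4.400e-03  3.000e-04 -5.996e-01]
[ 0.2899 -0.0855  0.1622] [ 4.400e-03  3.000e-04 -5.996e-01]
```

{"method": "carry_out", "body": {"series": [[0.045, -0.013, 0, 0, 0, -0.1, 60], [0.09, -0.026, 0, 0, 0, -0.2, 60], [0.135, -0.039, 0, 0, 0, -0.3, 60], [0.18, -0.052, 0, 0, 0, -0.4, 60], [0.225, -0.065, 0, 0, 0, -0.5, 60], [0.27, -0.079, 0, 0, 0, -0.57, 60], [0.29, -0.085, 0, 0, 0, -0.6, 60], [0.29, -0.085, 0, 0, 0, -0.6, 60], [0.29, -0.085, 0.04, 0, 0, -0.6, 60], [0.29, -0.085, 0.065, 0, 0, -0.6, 60]]}}

```text
clock: 6.55
position: [0.4764, 0.3042, 0.2036]
tool_rot: [-3.141, 0.001, 2.118]
force: [1.0, 0.3, -0.6]
grip_width: 0.0651
```

```bash
python3 - <<'E'
from h import *
s=telemetry.observe();print(s['grip_width'],s['position'],s['tool_rot'])
go([(.477,.306,.20),(.477,.306,.111)],yaw=2.12)
for n in('side','top'):
    p,d=imaging.grab_frame(n);cv2.imwrite(f'pics/{n}4.png',p);np.save(f'pics/{n}4.npy',d)
    c=(190,60,350,230) if n=='side' else (80,140,400,340)
    cv2.imwrite(f'pics/{n}4c.png',cv2.resize(p[c[1]:c[3],c[0]:c[2]],None,fx=2.5 if n=='top' else 3.5,fy=2.5 if n=='top' else 3.5,interpolation=2))
E
```

```text
0.06511275274236762 [0.47642265 0.30420323 0.20358871] [-3.14120379e+00  9.41555366e-04  2.11799638e+00]
[0.0012 0.0014 0.0036] [-0.0004  0.0009 -0.002 ]
[0.0013 0.0015 0.0926] [-0.0004  0.0009 -0.002 ]
```

View pics/side4c.png

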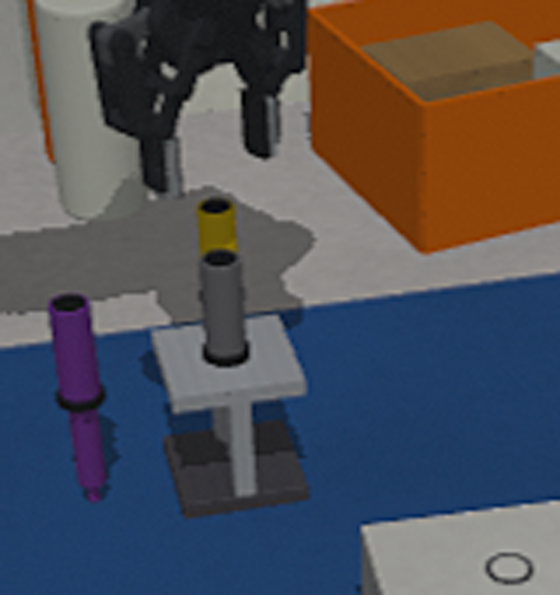

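View pics/top4c.png

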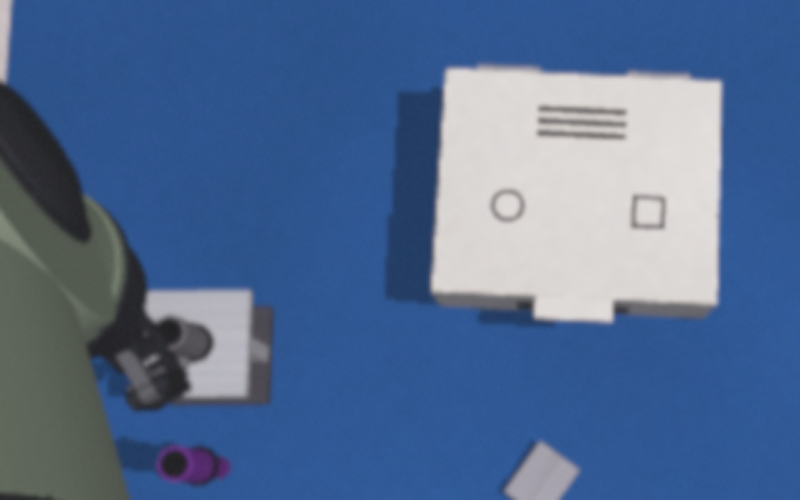

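```bash
python3 - <<'E'
from h import *
np.set_printoptions(precision=4,suppress=True)
for n,(x0,y0,x1,y1) in dict(top=(270,210,296,234),side=(320,210,350,235)).items():
    p=cv2.imread(f'pics/{n}4.png');g=cv2.cvtColor(p,6)[y0:y1,x0:x1];print(g.max())
    m=(g<140).astype(np.uint8)
    cs=cv2.findContours(m,0,1)[0];C=max(cs,key=lambda c:cv2.boundingRect(c)[2]*cv2.boundingRect(c)[3])
    e=cv2.fitEllipse(C);b=cv2.boundingRect(C);u,v=e[0][0]+x0,e[0][1]+y0
    print(n,e,b,u,v,px2w(n,u,v,.081),'diam x',np.linalg.norm(px2w(n,x0+b[0],v,.081)-px2w(n,x0+b[0]+b[2],v,.081)))
d=np.load('pics/top4.npy');p=cv2.imread('pics/top4.png')
m=np.zeros(d.shape,np.uint8);g=cv2.cvtColor(p,6);h=cv2.cvtColor(p,cv2.COLOR_BGR2HSV);m[160:275,245:375]=((g>170)&(h[...,1]<50))[160:275,245:375]
C=max(cv2.findContours(m,0,1)[0],key=cv2.contourArea);B=cv2.approxPolyDP(C,4,True)[:,0];print(B.tolist())
for b in B:print(px2w('top',*b,.081))
for u,v in [(265,185),(360,190),(265,245),(355,250),(310,240)]: print(px2w('top',u,v,depth=d[v,u]))
E
```

```text
220Traceback (most recent call last):
  File "<stdin>", line 6, in <module>
ValueError: max() iterable argument is empty
```

{"method": "carry_out", "body": {"series": [[0.001, 0.0015, 0.03, 0, 0, 0, 60], [0.001, 0.0015, 0.055, 0, 0, 0, 60], [0.001, 0.0015, 0.075, 0, 0, 0, 60], [0.001, 0.0015, 0.09, 0, 0, 0, 60], [0.001, 0.0015, 0.09, 0, 0, 0, 60]]}}

```text
clock: 7.28
position: [0.4769, 0.3072, 0.1143]
tool_rot: [-3.141, 0.0, 2.12]
force: [-1.2, -0.1, -0.6]
grip_width: 0.065
```

```bash
python3 - <<'E'
from h import *
np.set_printoptions(precision=4,suppress=True)
for n,(x0,y0,x1,y1) in dict(top=(270,210,296,234),side=(322,213,345,232)).items():
    p=cv2.imread(f'pics/{n}4.png');g=cv2.cvtColor(p,6)[y0:y1,x0:x1];print(g.min(),g.max(),np.median(g))
    m=(g<np.median(g)-20).astype(np.uint8)
    cs=cv2.findContours(m,0,1)[0];C=max(cs,key=lambda c:cv2.boundingRect(c)[2]*cv2.boundingRect(c)[3])
    e=cv2.fitEllipse(C);b=cv2.boundingRect(C);u,v=e[0][0]+x0,e[0][1]+y0
    print(n,e,b,u,v,px2w(n,u,v,.081),'diam x',np.linalg.norm(px2w(n,x0+b[0],v,.081)-px2w(n,x0+b[0]+b[2],v,.081)))
d=np.load('pics/top4.npy')
for u,v in [(265,185),(360,190),(265,245),(355,250),(310,240)]: print(px2w('top',u,v,depth=d[v,u]))
E
```

```text
152 220 216.0
top ((12.558626174926758, 11.63032341003418), (13.41771411895752, 13.726029396057129), 59.71633529663086) (6, 5, 14, 14) 282.55862617492676 221.63032341003418 [0.582  0.0699 0.081 ] diam x 0.02730309130157918
37 170 155.0
side ((13.099486351013184, 9.052647590637207), (8.369712829589844, 13.89348030090332), 92.8751449584961) (6, 5, 15, 9) 335.0994863510132 222.0526475906372 [0.5826 0.0705 0.081 ] diam x 0.0280299839190161
[0.6569 0.1041 0.0808]
[ 0.645  -0.0842  0.0786]
[0.536  0.1042 0.0815]
[ 0.524  -0.0697  0.0805]
[0.5449 0.017  0.0803]
```

{"method": "carry_out", "body": {"series": [[0, 0, 0, 0, 0, 0, 120], [0, 0, 0, 0, 0, 0, 160], [0, 0, 0, 0, 0, 0, 200], [0, 0, 0, 0, 0, 0, 230], [0, 0, 0, 0, 0, 0, 230], [0, 0, 0, 0, 0, 0, 230]], "force": 50}}

```text
clock: 8.02
position: [0.477, 0.3079, 0.115]
tool_rot: [3.141, -0.0, 2.121]
force: [-0.2, -1.3, 6.3]
grip_width: 0.024
```

{"method": "carry_out", "body": {"series": [[0, 0, -0.01, 0, 0, 0, 230], [0, 0, -0.03, 0, 0, 0, 230], [0, 0, -0.055, 0, 0, 0, 230], [0, 0, -0.08, 0, 0, 0, 230], [0, 0, -0.1, 0, 0, 0, 230], [0, 0, -0.12, 0, 0, 0, 230], [0, 0, -0.12, 0, 0, 0, 230]]}}

```text
clock: 8.9
position: [0.4772, 0.3081, 0.2359]
tool_rot: [3.139, -0.0, 2.121]
force: [0.2, 0.3, -1.5]
grip_width: 0.0234
```

```bash
python3 - <<'E'
from h import *
s=telemetry.observe();print(s['grip_width'],s['position'],s['tool_rot'],s['force'])
for n in('side','top'):
    p,d=imaging.grab_frame(n);cv2.imwrite(f'pics/{n}5.png',p);np.save(f'pics/{n}5.npy',d)
    c=(190,40,350,210) if n=='side' else (80,140,400,340)
    cv2.imwrite(f'pics/{n}5c.png',cv2.resize(p[c[1]:c[3],c[0]:c[2]],None,fx=2.5 if n=='top' else 3.5,fy=2.5 if n=='top' else 3.5,interpolation=2))
go([(.582,.070,.235),(.582,.070,.2)],yaw=1.7)
E
```

```text
0.023447360560557472 [0.47721021 0.30807663 0.23593157] [ 3.13900080e+00 -4.13157068e-04  2.12070241e+00] [ 0.18339597  0.3108184  -1.49523242]
[-0.2577 -0.0343 -0.0009] [-1.000e-04  0.000e+00  4.208e-01]
[-0.2577 -0.0343  0.0341] [-1.000e-04  0.000e+00  4.208e-01]
```

View pics/side5c.png

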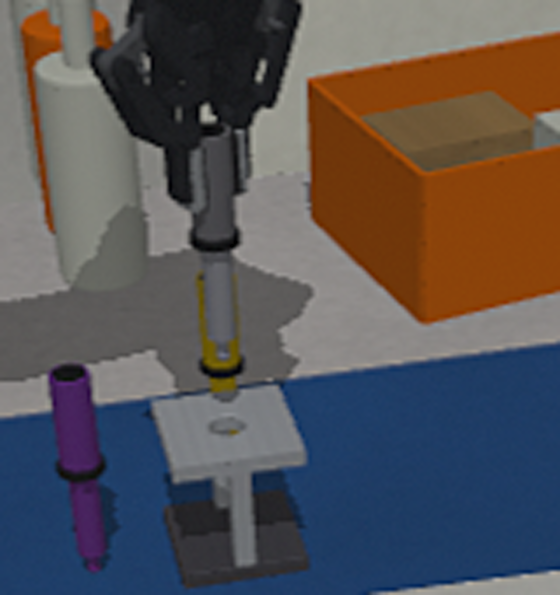

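View pics/top5c.png

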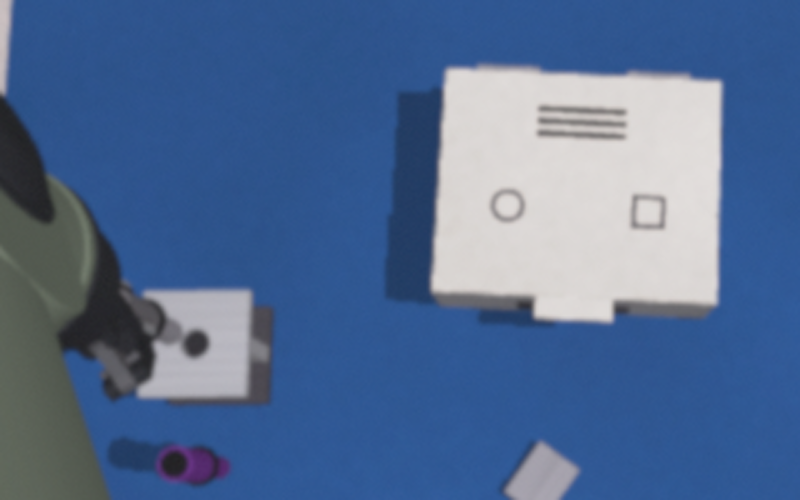

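```bash
python3 - <<'E'
from h import *
for z,n in[(.277,'top'),(.217,'collar top'),(.211,'collarbot'),(.151,'barrel end'),(.135,'tip')]:
    u,v=w2px('side',(.477,.307,z));print(n,(u-190)*3.5,(v-40)*3.5)
p=cv2.imread('pics/side5.png');cv2.imwrite('pics/s5d.png',cv2.resize(p[60:165,225:285],None,fx=7,fy=5.6,interpolation=2))
E
```

```text
top 204.9132894916638 129.2584389032618
collar top 212.13464086479303 230.8923765951264
collarbot 212.82795625670923 240.65015871953884
barrel end 219.4941017426375 334.4700796671269
tip 221.19363686492107 358.38948724034617
```

View pics/s5d.png

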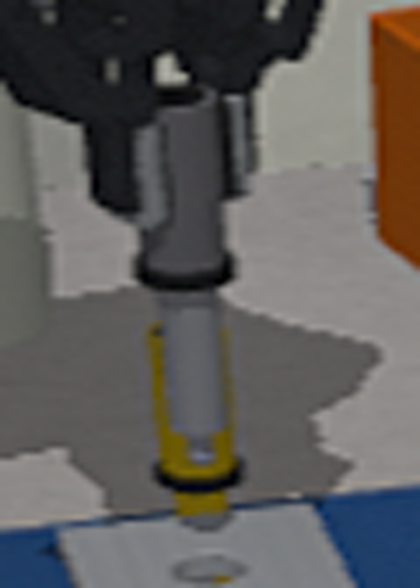

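{"method": "carry_out", "body": {"series": [[-0.03, -0.004, 0, 0, 0, 0.05, 230], [-0.07, -0.009, 0, 0, 0, 0.12, 230], [-0.11, -0.015, 0, 0, 0, 0.19, 230], [-0.15, -0.02, 0, 0, 0, 0.26, 230], [-0.19, -0.025, 0, 0, 0, 0.32, 230], [-0.225, -0.03, 0, 0, 0, 0.38, 230], [-0.25, -0.033, 0, 0, 0, 0.42, 230], [-0.258, -0.034, 0.015, 0, 0, 0.42, 230], [-0.258, -0.034, 0.032, 0, 0, 0.42, 230], [-0.258, -0.034, 0.038, 0, 0, 0.42, 230]]}}

```text
clock: 10.25
position: [0.5815, 0.0713, 0.1944]
tool_rot: [-3.139, -0.0, 1.703]
force: [-0.4, -0.5, -1.7]
grip_width: 0.0239
```

```bash
python3 - <<'E'
from h import *
s=telemetry.observe();print(s['grip_width'],s['position'],s['tool_rot'],s['force'])
x,y,z=s['position']
for n in('side','top'):
    p,d=imaging.grab_frame(n);cv2.imwrite(f'pics/{n}6.png',p);np.save(f'pics/{n}6.npy',d)
p=cv2.imread('pics/side6.png');print(p.shape)
cv2.imwrite('pics/s6d.png',cv2.resize(p[130:250,290:390],None,fx=6,fy=5,interpolation=2))
f=lambda P:(lambda q:((q[0]-290)*6,(q[1]-130)*5))(w2px('side',P))
print('tip',f((x,y,z-.101)),'barrel',f((x,y,z-.085)),'collar',f((x,y,z-.022)),'ring',f((.582,.070,.081)))
s=telemetry.observe();print(s['position'],s['force'])
E
```

```text
0.02392076219621867 [0.58150757 0.07127829 0.19437417] [-3.13903286e+00 -2.74855349e-04  1.70276858e+00] [-0.39048992 -0.51254902 -1.73224166]
(480, 640, 3)
tip (np.float64(267.8600932303216), np.float64(433.13852152715253)) barrel (np.float64(269.7196873883066), np.float64(398.50838538473795)) collar (np.float64(277.43898063686254), np.float64(254.7564946977728)) ring (np.float64(269.20915178029713), np.float64(461.2551784998017))
[0.58192063 0.07100888 0.19525526] [ 1.16255526  0.19965795 -0.72696501]
```

View pics/s6d.png

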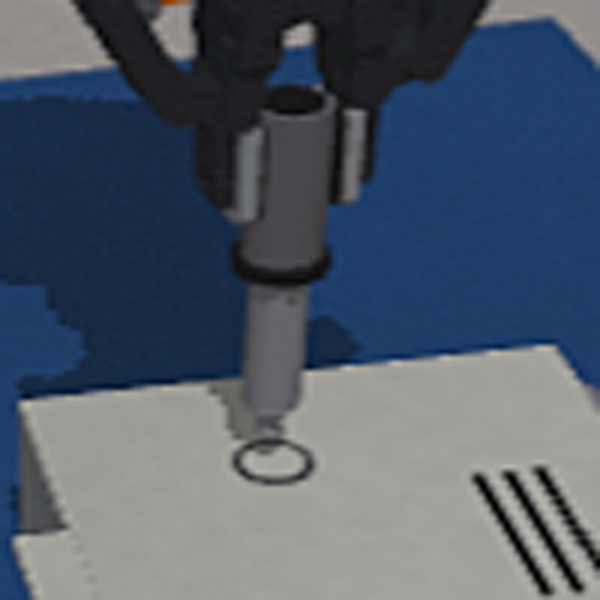

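View pics/top6.png

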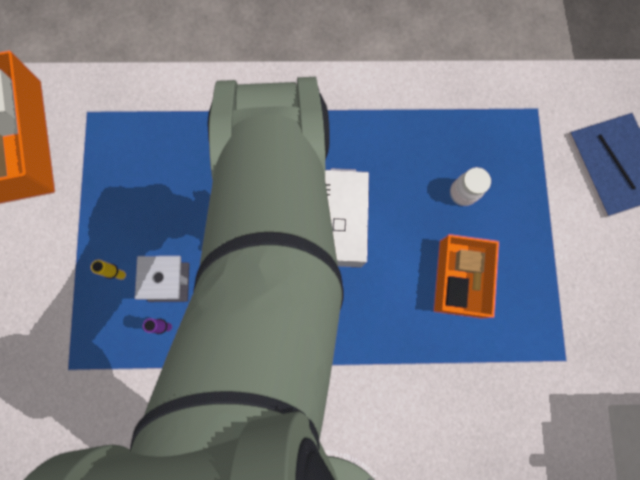

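{"method": "carry_out", "body": {"series": [[0, 0.001, 0.005, 0, 0, 0, 230], [0, 0.001, 0.009, 0, 0, 0, 230], [0, 0.001, 0.012, 0, 0, 0, 230], [0, 0.001, 0.014, 0, 0, 0, 230], [0, 0.001, 0.015, 0, 0, 0, 230], [0, 0.001, 0.015, 0, 0, 0, 230], [0, 0.001, 0.015, 0, 0, 0, 230]]}}

```text
clock: 11.22
position: [0.5836, 0.0702, 0.1815]
tool_rot: [3.141, -0.0, 1.701]
force: [-0.3, -0.2, 0.1]
grip_width: 0.0236
```

```bash
python3 - <<'E'
from h import *
s=telemetry.observe();print(s['grip_width'],s['position'],s['tool_rot'],s['force'])
x,y,z=s['position']
F=[]
for i in range(6):
    p,d=imaging.grab_frame('side');F.append(telemetry.observe()['force'])
F=np.array(F);print(F.mean(0),F.std(0))
cv2.imwrite('pics/side7.png',p)
cv2.imwrite('pics/s7d.png',cv2.resize(p[130:250,290:390],None,fx=6,fy=5,interpolation=2))
f=lambda P:(lambda q:((q[0]-290)*6,(q[1]-130)*5))(w2px('side',P))
print('tip',f((x,y,.081)),'barrel',f((x,y,z-.085)),'collar',f((x,y,z-.022)),'ring',f((.582,.070,.081)))
s=telemetry.observe();print(s['position'])
E
```

```text
0.023633092008310052 [0.58363371 0.07016876 0.1814661 ] [ 3.14139757e+00 -3.94612288e-05  1.70072552e+00] [-0.26895103 -0.2190262   0.11474485]
[-0.43728777 -0.30582893  0.35317818] [0.5130411  0.50387944 0.37781249]
tip (np.float64(274.0433769289456), np.float64(460.2741169157997)) barrel (np.float64(275.88883713267285), np.float64(427.34368565034015)) collar (np.float64(283.8077475494706), np.float64(286.0384791489997)) ring (np.float64(269.20915178029713), np.float64(461.2551784998017))
[0.58362129 0.07018271 0.1813634 ]
```

View pics/s7d.png

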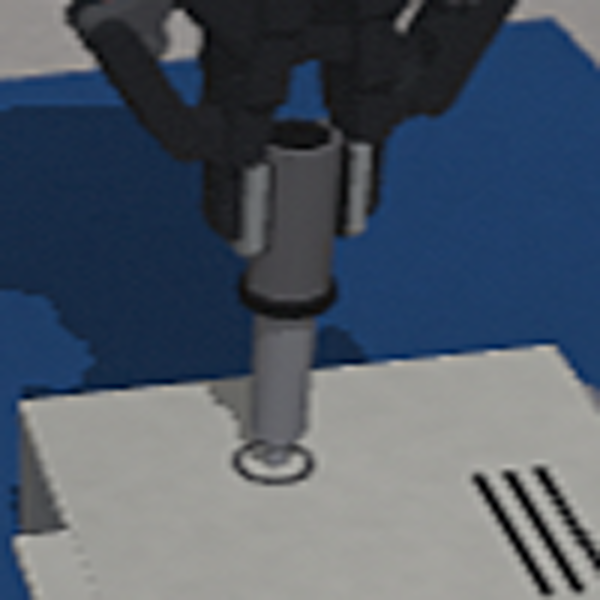

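{"method": "carry_out", "body": {"series": [[0, 0, 0.001, 0, 0, 0, 230], [0, 0, 0.002, 0, 0, 0, 230], [0, 0, 0.003, 0, 0, 0, 230], [0, 0, 0.004, 0, 0, 0, 230], [0, 0, 0.005, 0, 0, 0, 230], [0, 0, 0.0055, 0, 0, 0, 230], [0, 0, 0.0055, 0, 0, 0, 230], [0, 0, 0.0055, 0, 0, 0, 230]]}}

```text
clock: 12.52
position: [0.5836, 0.0701, 0.1758]
tool_rot: [3.142, 0.0, 1.701]
force: [-0.8, -0.7, 4.4]
grip_width: 0.0237
```

```bash
python3 - <<'E'
from h import *
F=[];Z=[]
for i in range(8):
    p,d=imaging.grab_frame('side');s=telemetry.observe();F.append(s['force']);Z.append(s['position'])
F=np.array(F);print(F.mean(0),F.std(0));print(np.mean(Z,0),s['tool_rot'],s['grip_width'],s['clock'])
x,y,z=np.mean(Z,0)
cv2.imwrite('pics/side8.png',p)
cv2.imwrite('pics/s8d.png',cv2.resize(p[130:250,290:390],None,fx=6,fy=5,interpolation=2))
f=lambda P:(lambda q:((q[0]-290)*6,(q[1]-130)*5))(w2px('side',P))
print('tip',f((x,y,.081)),'barrel',f((x,y,z-.085)),'collar',f((x,y,z-.022)))
E
```

```text
[-0.65876347 -0.33075329  4.16900409] [0.16770112 0.38853844 0.51862732]
[0.58360169 0.07016156 0.17583479] [3.14150218e+00 1.48897182e-05 1.70070133e+00] 0.02391860348070724 12.925
tip (np.float64(273.95251904483507), np.float64(460.2995443750649)) barrel (np.float64(275.12117086299656), np.float64(439.4358884705454)) collar (np.float64(282.9771429628116), np.float64(299.1851344487908))
```

View pics/s8d.png

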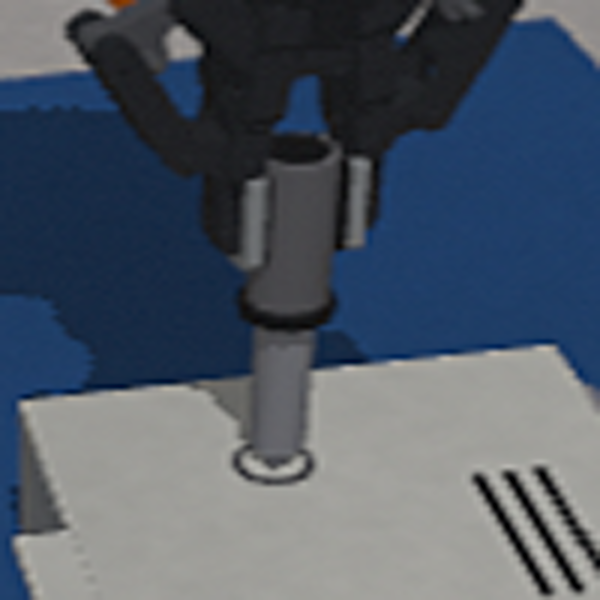

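View pics/side8.png

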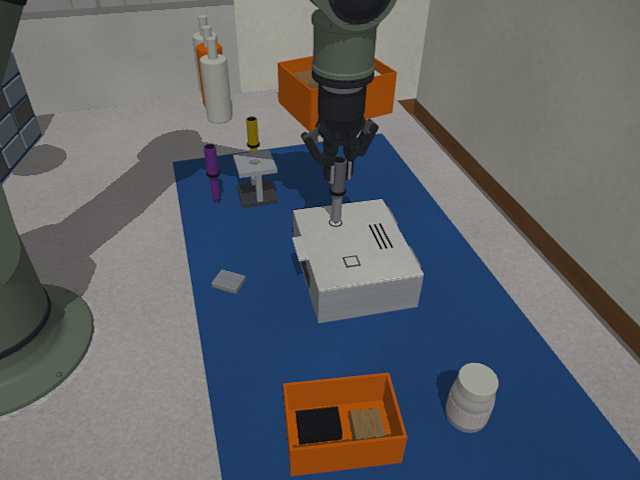

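```bash
python3 -c "
from workcell import ticket
print(ticket.job_done())"
```

```text
the job is handed in; nothing more can be done
None
```

I shut the lid, took the grey pen out of its stand, and handed the job in with the pen still gripped and its tip pressed into the round ring mark. The interface gave no verdict.

- **Lid:** I pushed it down along its arc with the closed fingers until they met the rim, which pressed up with about 32 N. Afterwards the depth readings on its top were 0.079–0.082 m, so it is flat. I have no direct reading of the lid angle.
- **Ring position:** The two cameras agreed on its centre to about 1 mm, at (0.582, 0.070). The final tool position is (0.584, 0.070), and the side picture shows the tip within about 1–2 mm of the ring's centre. The arm hid the top view at the end, so this rests on the side camera alone.
- **Pen angle:** The tool points straight down and the pen looks upright in the side picture.
- **Tip push:** The tool went about 6 mm below first touch. The force on the tool rose from about −1.4 N with the pen hanging to +4.2 N, so roughly 5.6 N on the lid, against 5.4 N expected at half-way. The tip's travel is worked out from these figures, not measured.
- **Grip:** The gripper is holding at a commanded 50 N with an opening of about 24 mm, and the pictures show no slip.
- **Other objects:** The bin, jar and steel plate look unmoved in the last side picture, and so do the purple and yellow look-alike pens. I judged this by eye.

No check failed. The last clock reading before handing in was 12.9 s.

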